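Top up the chocolate counter

TASK

Top up the display with the four chocolates from the grey stone slab, each among its own kind: the square one flat in the gap in the row of squares, in line and squared up with it; the round hazelnut one upright at the empty end of its row, in line and at the same spacing; the bar flat and centred crosswise on top of the two bars; and the truffle in the hollow on top of the four truffles. Set each one down softly rather than dropping it, and leave it at rest. Do not push the trays, the basket, the jar or the gift box out of place.

Things in the scene. Friction and masses are not known exactly. Their poses are not given: they have to be found in the camera images.
- square_piece: loose square chocolate: dark, 30 x 30 mm, 20 mm high, thin piped swirl on top. Origin: centre of its underside; x and y along its sides, z up. It starts on the grey stone slab (top 10 mm above the counter), like the other three loose pieces, in a row about 90 mm apart in no fixed order.
- nut_piece: loose round chocolate: dark upright drum 34 mm across, 22 mm high, a hazelnut on top reaching 30 mm. Origin: centre of its underside, z up. It starts on the grey stone slab.
- bar_piece: loose chocolate bar: milk brown, 70 x 24 mm, 18 mm high, thin slanted piping on top. Origin: centre of its underside; x along its length, y across, z up. It starts on the grey stone slab, its length within about 0.5 rad of world x.
- truffle_piece: loose truffle: pale ball of 38 mm diameter rolled in coconut, standing on a small flat. Origin: the CENTRE of the ball, 16 mm above the flat; z up. It starts on the grey stone slab. Grip its upper half (fingertips at most 8 mm below its centre): the truffles it will sit on come up close beside the fingers.
- square_tray: light wood tray, 170 x 120 mm, floor 5 mm, rim 12 mm high, 0.7 kg, loose. Origin: centre of underside; x along its length, z up; yaw within 0.35 rad of the world's. On it, fixed, a row of squares like the loose one along x, centres at x = -60, 20, 60 mm, y = 0. The gap in the row is at x = -20 mm, y = 0, on the floor: 50 mm long, 10 mm to spare each side of a piece; nothing stands beside the row.
- nut_tray: light wood tray, 196 x 120 mm, floor 5 mm, rim 12 mm high, 0.7 kg, loose. Origin: centre of underside; x along its length, z up; yaw within 0.35 rad of the world's. On it, fixed, a row of round hazelnut chocolates like the loose one along x, 42 mm apart, centres at x = -21, 21, 63 mm, y = 0. The empty place is at the robot-side end of the row: x = -63 mm, y = 0, on the floor.
- bar_tray: light wood tray, 130 x 120 mm, floor 5 mm, rim 12 mm high, 0.7 kg, loose. Origin: centre of underside; x along its length, z up; yaw within 0.35 rad of the world's. On it, fixed, two bars like the loose one lie along x, centres at x = 0, y = +-22 mm; tops 23 mm above the origin. The third belongs on top of both, centred over x = 0, y = 0, its length along the tray's y.
- truffle_basket: round wicker basket, 124 mm across, 20 mm high, 0.7 kg, loose. Origin: centre of underside, z up; yaw within 0.35 rad of the world's. In it, fixed, four truffles like the loose one in a square: centres at x, y = +-19 mm, z = 21 mm. One resting in the hollow on top has its centre at x = 0, y = 0, z = 48 mm. Close the fingers along the basket's x or y, not diagonally.
- jar: bystander: amber glass jar with a brass lid, 68 mm across, 85 mm high, beyond the trays on the far right (-y). Origin: centre of its underside, z up.
- gift_box: bystander: brown gift box with gold ribbon, 60 x 85 mm, 36 mm high, beyond the trays on the far left (+y). Origin: centre of its underside, z up.
Mind the look-alikes: they are no part of the job. Several things have the shape of the bar_piece; the one meant has the colours described above.

How it is judged:
At the end, for the whole second after the job is handed in: Square flat in its row's gap (9 mm along, 10 across, 0.2 rad); round one upright at its row's empty end (12 mm along, 10 across); bar flat and crosswise (0.2 rad) on the two bars, centred to 10 mm; truffle on the four truffles, centred to 10 mm, 6 mm in height; all released, at rest (x of square_piece in the frame of square_tray between -0.029 and -0.011 m and y of square_piece in the frame of square_tray between -0.01 and 0.01 m and z of square_piece in the frame of square_tray between 0.001 and 0.009 m and x of nut_piece in the frame of nut_tray between -0.075 and -0.051 m and y of nut_piece in the frame of nut_tray between -0.01 and 0.01 m and z of nut_piece in the frame of nut_tray between 0.001 and 0.009 m and x of bar_piece in the frame of bar_tray between -0.01 and 0.01 m and y of bar_piece in the frame of bar_tray between -0.01 and 0.01 m and z of bar_piece in the frame of bar_tray between 0.019 and 0.027 m and x of truffle_piece in the frame of truffle_basket between -0.01 and 0.01 m and y of truffle_piece in the frame of truffle_basket between -0.01 and 0.01 m and z of truffle_piece in the frame of truffle_basket between 0.042 and 0.054 m and angle between each of square_piece, nut_piece, bar_piece's own z axis and vertical below 0.12 rad and (angle between the x axis of square_piece and the x axis of square_tray, either way round below 0.2 rad or angle between the x axis of square_piece and the y axis of square_tray, either way round below 0.2 rad) and angle between the x axis of bar_piece and the y axis of bar_tray, either way round below 0.2 rad and linear speed of each of square_piece, nut_piece, bar_piece, truffle_piece below 0.02 m/s); the robot touches nothing.
It fails at once if a display tray or the basket is pushed more than 30 mm from its place (distance of any of square_tray, nut_tray, bar_tray, truffle_basket from where it was at the start of the episode above 0.03 m).
It fails at once if the jar or the gift box is pushed more than 30 mm or tipped (distance of any of jar, gift_box from where it was at the start of the episode above 0.03 m or angle between any of jar, gift_box's own z axis and vertical above 0.4 rad).
It fails at once if a chocolate is dropped or knocked away (faster than 0.7 m/s while not in the fingers, a fall of about 25 mm) ((linear speed of square_piece above 0.7 m/s and contact force between the fingers and square_piece below 0.05 N) or (linear speed of nut_piece above 0.7 m/s and contact force between the fingers and nut_piece below 0.05 N) or (linear speed of bar_piece above 0.7 m/s and contact force between the fingers and bar_piece below 0.05 N) or (linear speed of truffle_piece above 0.7 m/s and contact force between the fingers and truffle_piece below 0.05 N)).
It also fails if it takes over 104 s, if anything falls off the work surface, if the arm or the gripper's body presses on something with over 40 N, if the wrist force passes 120 N, or if a joint passes its speed limit or range.

ROBOT

A 6-joint arm with a two-finger parallel gripper is mounted at the origin on the work surface. World frame = base frame: x ahead of the robot, y to its left, z up, the work surface at z = 0. Lengths are in m, angles in rad, forces in N, time in s.
With the tool pointing down it reaches from about 0.3 to 0.875 m from the base axis. Payload 6.4 kg.
Tool frame: the origin (TCP) lies at the very end of the fingers, on their centre line; the grasp point (between the pads) lies manip.pinch_z behind it (manip.pinch_z is the distance from the TCP to the grasp point, in m); x points along the fingers, y is the direction in which the jaws open and shut, and the axes are right-handed (so a half turn about x gives the same grasp; the last joint's range is limited). The gripper opens to 85 mm and grips with 20 to 120 N. Pads are 22 mm wide; open, the fingers measure 114 mm over their backs; the gripper's body (76 mm by 85 mm) begins 54 mm behind the grasp point. The pads swing forward as they close: fully open they stand 13 mm farther back than shut.
Start: joints at [1.051, 0.181, 1.607, -0, 1.354, -0.206], TCP at [0.177, 0.547, 0.231] pointing down, gripper open.
Joint ranges: [-2.99, 2.99], [-0.89, 2.07], [0.3, 2.58], [-1.14, 4.28], [0, 2.63], [-3.12, 3.12]. Speed limits (rad/s): [2.57, 2.57, 3.01, 3.14, 3.14, 3.14].

INTERFACE

Orientations are given as a rotation vector (axis times angle).
In Python, from station import manip, viewer gives the robot as it stands.
- The arm moves only by the tool carry_out, never from a script. Its argument "series" is a list of rows, each a list of 2 entries, a list of its own where there are three numbers: the shift along the tool's x, y, z in cm, then the turn, a rotation vector about the tool's x, y, z in rad. In form: [[[x, y, z], [rx, ry, rz]], ...]. A call has 1 to 10 rows; each row is the pose to reach, as a shift and turn from the pose measured when the call began, along the tool's axes at that moment; what a row does not reach only later rows make up. A row lasts 1/8 s, in which the tool goes at most 62.5 mm and 10.7 degrees, less where a joint would pass 70% of its speed; a pose out of reach is approached as far as the arm can. A call with a gripper value outside its range is refused whole. "claw" is the finger opening in cm, from 0 to 8.54, set as the call begins (left out, the last holds). The fingers move at their own pace and stop on an object; the grip force is fixed at half the most. Time passes only in rows, so rows that repeat a pose let the fingers close. It gives the time, the measured TCP pose, the force and the opening at its end, in the units of the state.
- manip.state(): the state, without advancing time (a new reading comes with each control period).
- viewer.snapshot(name): name is "scene" or "top" or "wrist"; returns (picture, depth): 480x640x3 uint8, blue, green, red; 480x640 float32, m along the optical axis (not along the pixel's ray), 0 where there is no reading.
- viewer.camera_model(name): a dict with "fx", "fy", "cx", "cy" (pixels), "dist_coeffs" ([k1, k2, p1, p2, k3] as OpenCV has them; the pictures are not rectified), "position" and "orientation" of the camera in the world. Camera axes: x right, y up, looking along -z (the intrinsics and any distortion apply to the point x, -y, -z); pixel columns grow to the right and rows downward; lengths in m; the calibration is good to about 2 mm. A picture is of the moment at which its call begins: read the wrist's pose just before it. camera_model takes no time and is no camera call; for the wrist camera it gives the pose at the moment of the call.
- manip.hand_in(): hands the job in, once; it reports no verdict.
The state is a dict: "t": time; "joint_positions": joint angles; "qd": joint speeds; "tau": joint torques, N m; "position": TCP position; "tool_rot": TCP orientation; "contact_force": force on the tool from outside, world axes, zero at the start; "ft_torque": the same for the moment, N m; "width": finger opening in m.
Only numpy, scipy, OpenCV 4.12 (cv2) and the standard library are available. Lean on these libraries where they do the work, as an engineer would, in place of code of your own. Each camera call takes 0.05 s, during which the arm holds its last target.

## Working session

There is one attempt and no reset: what is moved stays moved. The work goes in short steps, Python scripts to look and compute and a tool call to move; the robot and the scene stay as the last step left them, time stands still between calls to the robot, and variables do not carry over. Pictures are saved under pics/ and viewed, and the job is handed in when it is done.

Besides the shell and the picture viewer there is one more tool, called after "Emit:" by a JSON object that holds its "name" and its "arguments". carry_out: Moves the arm, as the interface text tells. Its arguments: {"type":"object","properties":{"series":{"type":"array"},"claw":{"type":"number"}},"required":["series"]}

```bash
ls; mkdir -p pics
python3 - <<'E'
from station import manip, viewer
import cv2,numpy as np
print(manip.state()); print(manip.pinch_z)
for n in ["scene","top","wrist"]:
    m=viewer.camera_model(n); print(n,m)
    p,d=viewer.snapshot(n); cv2.imwrite(f"pics/{n}0.png",p); np.save(f"pics/{n}0.npy",d); 
    print(d.min(),d.max())
E
```

```text
pics
{'t': 0.0, 'joint_positions': array([ 1.05070192e+00,  1.81525117e-01,  1.60800465e+00, -1.05342309e-05,
        1.35378709e+00, -2.06278345e-01]), 'qd': array([-7.24640231e-04,  1.08276655e-03,  1.47284009e-04,  3.50957189e-05,
        6.29832681e-04, -1.35285006e-03]), 'tau': array([ 9.58140699e-04, -4.44871438e+01, -3.51331973e+01, -1.91262070e-04,
        9.11777315e-03,  1.05576390e-05]), 'position': array([0.17719442, 0.54644236, 0.23039472]), 'tool_rot': array([ 0.24503317,  1.55733228, -0.24757938]), 'contact_force': array([ 1.10456033, -0.13128229, -0.57913348]), 'ft_torque': array([-0.03783748, -0.02918227,  0.0785601 ]), 'width': 0.08546618192292138}
0.0187
scene {'fx': 441.71582201105264, 'fy': 441.71582201105264, 'cx': 310.8551708932043, 'cy': 237.80278722268324, 'dist_coeffs': array([0.03260967, 0.        , 0.        , 0.        , 0.        ]), 'position': array([1.10764266, 0.27275655, 0.58654891]), 'orientation': array([0.56757959, 0.87540646, 1.86046638])}
0.0 3.2161174
top {'fx': 598.7284944767453, 'fy': 598.7284944767453, 'cx': 315.56119530909535, 'cy': 237.6911933111948, 'dist_coeffs': array([0.06528756, 0.        , 0.        , 0.        , 0.        ]), 'position': array([0.308695  , 0.02100822, 1.33795376]), 'orientation': array([ 0.11781016, -0.13015417, -1.54339722])}
0.0 2.287341
wrist {'fx': 332.1792825465878, 'fy': 332.1792825465878, 'cx': 322.02277781249205, 'cy': 240.40407567279405, 'dist_coeffs': array([0.0213392, 0.       , 0.       , 0.       , 0.       ]), 'position': array([0.09830141, 0.5726712 , 0.37256404]), 'orientation': array([-0.28560955, -0.20540307,  1.24569723])}
0.0 1.5124104
```

View pics/scene0.png

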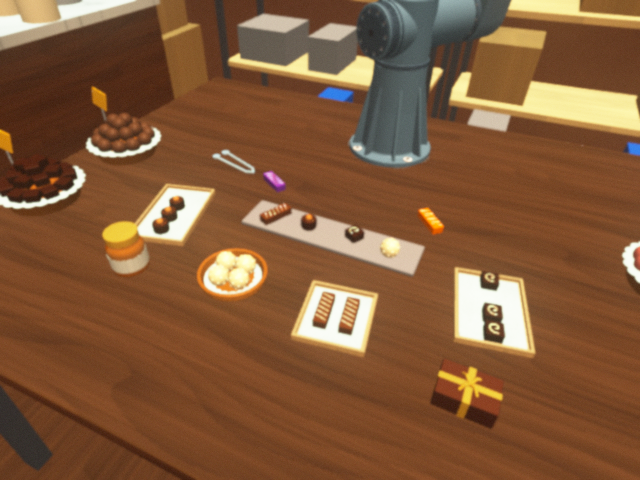

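View pics/top0.png

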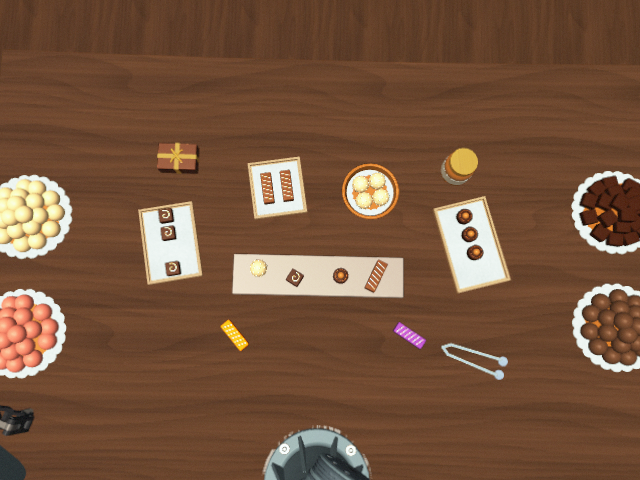

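View pics/wrist0.png

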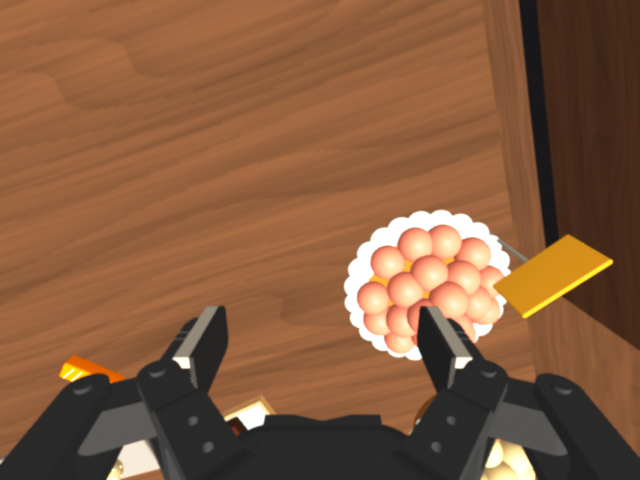

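The top view shows everything I need: slab pieces at about (258,268) truffle, (295,277) square, (341,275) round and (376,276) bar. The targets are the square tray at the left, the bar tray and basket at the top, and the nut tray at the right. I'll enlarge it to measure.

```bash
cat > h.py <<'E'
from station import manip, viewer
import cv2,numpy as np
from scipy.spatial.transform import Rotation as R
def px2w(cam,uv,z):
    uv=np.atleast_2d(np.array(uv,float)); z=np.broadcast_to(np.array(z,float),(len(uv),))
    K=np.array([[cam['fx'],0,cam['cx']],[0,cam['fy'],cam['cy']],[0,0,1]])
    n=cv2.undistortPoints(uv[:,None],K,cam['dist_coeffs'])[:,0]
    d=R.from_rotvec(cam['orientation']).apply(np.c_[n[:,0],-n[:,1],-np.ones(len(n))])
    p=cam['position']; s=(z-p[2])/d[:,2]
    return p+s[:,None]*d
def w2px(cam,X):
    X=np.atleast_2d(X); c=R.from_rotvec(cam['orientation']).inv().apply(X-cam['position'])
    K=np.array([[cam['fx'],0,cam['cx']],[0,cam['fy'],cam['cy']],[0,0,1]])
    return cv2.projectPoints(c*[1,-1,-1],np.zeros(3),np.zeros(3),K,cam['dist_coeffs'])[0][:,0]
def tool(yaw):  # tool x down, tool y (jaw) at angle yaw in the world
    y=np.array([np.cos(yaw),np.sin(yaw),0]); x=np.array([0,0,-1.]); z=np.cross(x,y)
    return R.from_matrix(np.c_[x,y,z])
def go(pos,yaw):  # jaw-axis yaw modulo pi, nearest
    s=manip.state(); C=R.from_rotvec(s['tool_rot'])
    best=None
    for k in (0,np.pi):
        r=(C.inv()*tool(yaw+k)).as_rotvec()
        if best is None or np.linalg.norm(r)<np.linalg.norm(best): best=r
    sh=C.inv().apply(np.array(pos)-s['position'])*100
    n=max(np.linalg.norm(sh)/6.25,np.degrees(np.linalg.norm(best))/10.7)
    print('shift cm',sh.round(2),'turn',best.round(4),'rows>=',round(n,1),'j',s['joint_positions'].round(2))
def st():
    s=manip.state(); C=R.from_rotvec(s['tool_rot']).as_matrix()
    print('t',round(s['t'],2),'pos',s['position'].round(4),'jawyaw',round(float(np.arctan2(C[1,1],C[0,1])),3),'xaxis',C[:,0].round(3),'w',round(float(s['width']),4),'F',s['contact_force'].round(1),'j6',s['joint_positions'][5].round(2))
    return s
E
python3 - <<'E'
import cv2
p=cv2.imread('pics/top0.png')
cv2.imwrite('pics/c1.png',cv2.resize(p[235:305,225:415],None,fx=4.2,fy=4.2,interpolation=cv2.INTER_CUBIC))
cv2.imwrite('pics/c2.png',cv2.resize(p[150:295,130:320],None,fx=4,fy=4,interpolation=cv2.INTER_CUBIC))
cv2.imwrite('pics/c3.png',cv2.resize(p[150:295,330:520],None,fx=4,fy=4,interpolation=cv2.INTER_CUBIC))
E
```

```text
(no output)
```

View pics/c1.png

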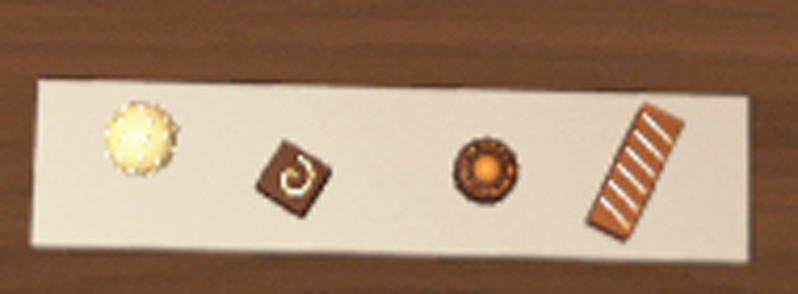

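View pics/c2.png

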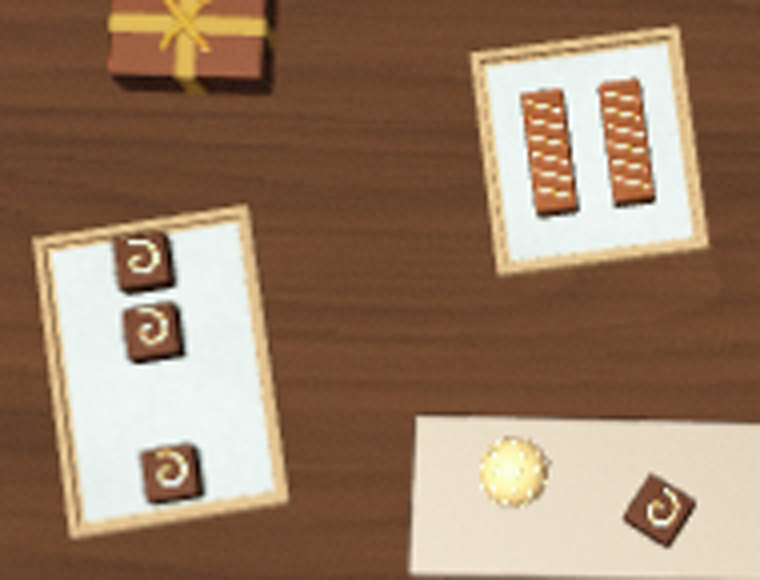

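View pics/c3.png

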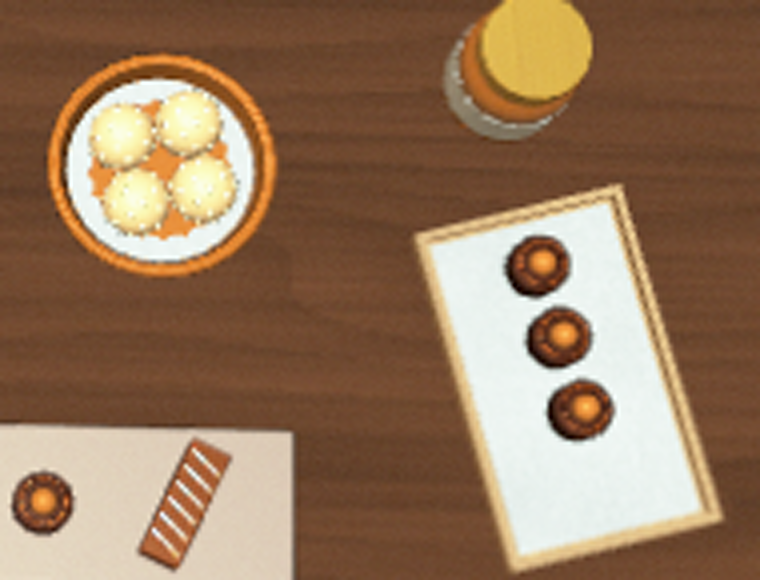

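```bash
cat > m1.py <<'E'
from h import *
cam=viewer.camera_model('top')
def P(pts,s,o,z):
    pts=np.array(pts,float); return px2w(cam,(pts+.5)/s-.5+np.array(o),z)
f=lambda a:a.round(4).tolist()
c1=lambda p,z:P(p,4.2,(225,235),z); c2=lambda p,z:P(p,4,(130,150),z); c3=lambda p,z:P(p,4,(330,150),z)
print('truffle',f(c1([(141,138)],.026)))
q=c1([(286,140),(331,176),(302,217),(256,184)],.03);print('square',f(q.mean(0)),np.arctan2(*(q[1]-q[0])[[1,0]]),np.arctan2(*(q[2]-q[3])[[1,0]]))
print('nut',f(c1([(488,167)],.036)),f(c1([(486,171)],.032)))
q=c1([(646,103),(685,122),(625,242),(586,221)],.028);print('bar',f(q.mean(0)),np.arctan2(*(q[0]-q[3])[[1,0]]),np.arctan2(*(q[1]-q[2])[[1,0]]),np.linalg.norm(q[0]-q[3]))
for n,fn,pts in [('sqtray',c2,[(34,238),(247,206),(287,499),(73,538)]),('bartray',c2,[(471,52),(678,27),(708,245),(498,274)]),('nuttray',c3,[(415,237),(622,185),(722,519),(514,571)])]:
    q=fn(pts,.012); ux=(q[0]+q[1]-q[2]-q[3])/2; uy=(q[0]+q[3]-q[1]-q[2])/2
    print(n,f(q.mean(0)),'yaw',np.arctan2(ux[1],ux[0]).round(3),(np.arctan2(uy[1],uy[0])-np.pi/2).round(3),np.linalg.norm(ux),np.linalg.norm(uy))
print('basket',f(c3([(162,165)],.02)))
q=c3([(122,134),(190,122),(203,187),(136,201)],.021);ux=(q[0]+q[1]-q[2]-q[3])/2;print('truffles',f(q.mean(0)),np.arctan2(ux[1],ux[0]),np.linalg.norm(ux))
E
python3 m1.py
```

```text
truffle [[0.449, 0.1376, 0.026]]
square [0.4289, 0.057, 0.03] -2.221710311095762 -2.1676780688099475
nut [[0.4371, -0.0438, 0.036]] [[0.4354, -0.043, 0.032]]
bar [0.4373, -0.1213, 0.028] -0.45795296669872265 -0.4538270763625779 0.06981778556553145
sqtray [0.5033, 0.3373, 0.012] yaw 0.19 0.193 0.16917713068421428 0.11855816659005289
bartray [0.6354, 0.1036, 0.012] yaw 0.158 0.158 0.12915022338470736 0.1191130905311023
nuttray [0.5158, -0.3357, 0.012] yaw 0.27 0.272 0.19437270572381338 0.12009960072642581
basket [[0.6294, -0.1076, 0.02]]
truffles [0.6315, -0.1079, 0.021] 0.2071348834402126 0.03879733278958415
```

Run:
```python
from h import *
st(); go([.437,-.121,.20],1.115)
```

```text
t 0.15 pos [0.1772 0.5466 0.2306] jawyaw 1.257 xaxis [-0.001 -0.001 -1.   ] w 0.0853 F [-1.2  0.4  0.1] j6 -0.21
shift cm [  3.12 -55.48  45.31] turn [ 0.142  -0.0002  0.0013] rows>= 11.5 j [ 1.05  0.18  1.61  0.    1.35 -0.21]
```

Emit:
{"name": "carry_out", "arguments": {"series": [[[3.1, -55.5, 45.3], [0.142, 0, 0]], [[3.1, -55.5, 45.3], [0.142, 0, 0]], [[3.1, -55.5, 45.3], [0.142, 0, 0]], [[3.1, -55.5, 45.3], [0.142, 0, 0]], [[3.1, -55.5, 45.3], [0.142, 0, 0]], [[3.1, -55.5, 45.3], [0.142, 0, 0]], [[3.1, -55.5, 45.3], [0.142, 0, 0]], [[3.1, -55.5, 45.3], [0.142, 0, 0]], [[3.1, -55.5, 45.3], [0.142, 0, 0]], [[3.1, -55.5, 45.3], [0.142, 0, 0]]], "claw": 6}}

```text
t: 1.4
position: [0.4038, -0.0373, 0.2043]
tool_rot: [0.357, 1.54, -0.359]
contact_force: [0.4, 0.5, 0.1]
width: 0.0599
```

Run:
```python
from h import *
st(); go([.437,-.121,.20],1.115)
```

```text
t 1.4 pos [ 0.4038 -0.0373  0.2043] jawyaw 1.114 xaxis [ 0.    -0.001 -1.   ] w 0.0599 F [0.4 0.5 0.1] j6 -1.5
shift cm [ 0.44 -6.04  6.67] turn [-0.0007  0.0009  0.001 ] rows>= 1.4 j [-0.39 -0.2   2.04 -0.    1.3  -1.5 ]
```

Emit:
{"name": "carry_out", "arguments": {"series": [[[0.4, -6.0, 6.7], [0, 0, 0]], [[0.4, -6.0, 6.7], [0, 0, 0]], [[0.4, -6.0, 6.7], [0, 0, 0]], [[0.4, -6.0, 6.7], [0, 0, 0]]]}}

```text
t: 1.9
position: [0.4369, -0.12, 0.2]
tool_rot: [0.358, 1.542, -0.358]
contact_force: [0.4, 0.0, -0.6]
width: 0.0598
```

Run:
```python
from h import *
st(); cam=viewer.camera_model('wrist'); p,d=viewer.snapshot('wrist'); cv2.imwrite('pics/w1.png',p); np.save('pics/w1.npy',d)
import pickle; pickle.dump(cam,open('pics/w1.pkl','wb'))
print(w2px(cam,[[.437,-.121,.028],[.436,-.0435,.032],[.429,.057,.03],[.4373,-.1213,.01]]))
```

```text
t 1.9 pos [ 0.4369 -0.12    0.2   ] jawyaw 1.114 xaxis [-0.001 -0.    -1.   ] w 0.0598 F [ 0.4  0.  -0.6] j6 -1.64
[[320.90712736 217.53540008]
 [395.25608062 182.10428829]
 [498.45445165 123.72209965]
 [320.84070455 213.39353995]]
```

View pics/w1.png

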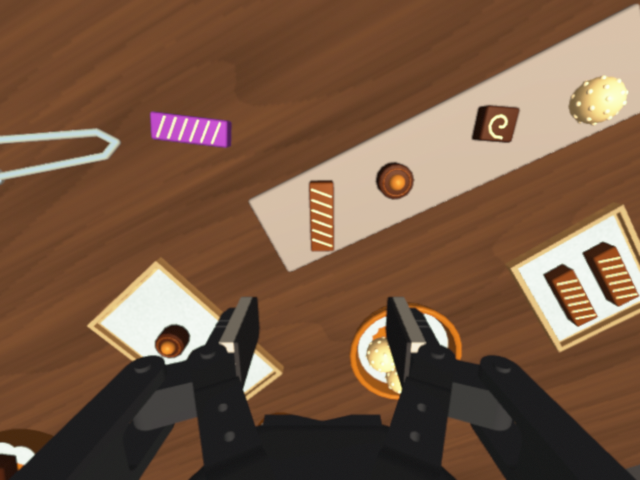

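Bar top-face corners in the wrist view: (309,182), (333,181), (334,246), (311,248). The round piece is at about (395,181) and the square at about (499,124), close to where the top camera predicts them.

Run:
```python
import cv2
p=cv2.imread('pics/w1.png')
cv2.imwrite('pics/w1c.png',cv2.resize(p[165:265,295:435],None,fx=5.5,fy=5.5,interpolation=cv2.INTER_CUBIC))
```

```text
(no output)
```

View pics/w1c.png

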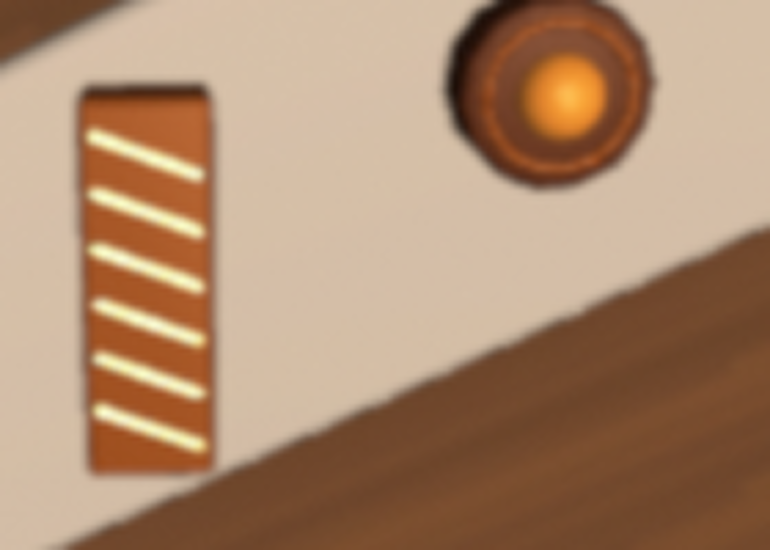

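Run:
```python
from h import *
import pickle; cam=pickle.load(open('pics/w1.pkl','rb'))
P=lambda p,z:px2w(cam,(np.array(p,float)+.5)/5.5-.5+[295,165],z)
q=P([(82,97),(210,97),(213,471),(90,471)],.028); print(q.mean(0),np.linalg.norm(q[0]-q[3]),np.linalg.norm(q[0]-q[1]))
for a,b in ((0,3),(1,2)): print(np.arctan2(*(q[b]-q[a])[[1,0]]))
print(P([(563,95)],.032),P([(568,97)],.037))
print(px2w(cam,[(499,124)],.03))
q=px2w(cam,[(482,106),(519,108),(511,143),(474,139)],.03);print('sq',q.mean(0),[np.arctan2(*(q[b]-q[a])[[1,0]]) for a,b in ((0,1),(3,2),(0,3),(1,2))])
go([.437,-.121,.05],1.115)
go([.437,-.121,.014],1.115)
```

```text
[ 0.43720089 -0.12028698  0.028     ] 0.06841097672539187 0.02192969653592781
-0.44692089794428386
-0.4374909169534886
[[ 0.43648865 -0.04200413  0.032     ]] [[ 0.43596902 -0.04204447  0.037     ]]
[[0.42943656 0.05736039 0.03      ]]
sq [0.42866907 0.05528268 0.03      ] [np.float64(1.0565167441671326), np.float64(1.0065799028140427), np.float64(-0.554211244316859), np.float64(-0.5012795243192664)]
shift cm [15.02 -0.11  0.06] turn [ 0.0002 -0.      0.0007] rows>= 2.4 j [-0.53 -0.07  1.93 -0.    1.28 -1.64]
shift cm [18.62 -0.11  0.06] turn [ 0.0002 -0.      0.0007] rows>= 3.0 j [-0.53 -0.07  1.93 -0.    1.28 -1.64]
```

The two cameras agree to about 1 mm, so I'll grasp the bar.

Emit:
{"name": "carry_out", "arguments": {"series": [[[6, 0, 0], [0.007, 0, 0]], [[12, 0, 0], [0.007, 0, 0]], [[16, 0, 0], [0.007, 0, 0]], [[17.5, 0, 0], [0.007, 0, 0]], [[18.5, 0, 0], [0.007, 0, 0]], [[18.5, 0, 0], [0.007, 0, 0]], [[18.5, 0, 0], [0.007, 0, 0]]]}}

```text
t: 2.82
position: [0.438, -0.1204, 0.0165]
tool_rot: [0.361, 1.538, -0.364]
contact_force: [0.0, -0.1, 0.1]
width: 0.0598
```

Emit:
{"name": "carry_out", "arguments": {"series": [[[0, 0, 0], [0, 0, 0]], [[0, 0, 0], [0, 0, 0]], [[0, 0, 0], [0, 0, 0]], [[0, 0, 0], [0, 0, 0]], [[0, 0, 0], [0, 0, 0]], [[0, 0, 0], [0, 0, 0]]], "claw": 0.5}}

```text
t: 3.58
position: [0.4388, -0.1208, 0.0175]
tool_rot: [0.361, 1.536, -0.364]
contact_force: [-1.9, 0.2, 8.1]
width: 0.0227
```

Run:
```python
from h import *
st(); go([.437,-.121,.12],1.115); go([.636,.104,.12],.158)
```

```text
t 3.58 pos [ 0.4388 -0.1208  0.0175] jawyaw 1.108 xaxis [ 0.003 -0.003 -1.   ] w 0.0227 F [-1.9  0.2  8.1] j6 -1.64
shift cm [-10.25  -0.11  -0.11] turn [-0.0066  0.0042  0.0011] rows>= 1.6 j [-0.53  0.24  2.04 -0.    0.85 -1.64]
shift cm [-10.25  28.91   7.66] turn [ 0.9503  0.0044 -0.001 ] rows>= 5.1 j [-0.53  0.24  2.04 -0.    0.85 -1.64]
```

Emit:
{"name": "carry_out", "arguments": {"series": [[[-0.5, 0, 0], [0, 0, 0]], [[-2, 0, 0], [0, 0, 0]], [[-6, 0, 0], [0, 0, 0]], [[-11, 0, 0], [0, 0, 0]], [[-11, 0, 0], [0, 0, 0]], [[-11, 0, 0], [0, 0, 0]]]}}

```text
t: 4.32
position: [0.4382, -0.1204, 0.1277]
tool_rot: [0.361, 1.536, -0.364]
contact_force: [0.3, -0.6, 0.4]
width: 0.0219
```

Run:
```python
from h import *
st(); cam=viewer.camera_model('wrist'); p,d=viewer.snapshot('wrist'); cv2.imwrite('pics/w2.png',p); np.save('pics/w2.npy',d)
import pickle; pickle.dump(cam,open('pics/w2.pkl','wb'))
cam=viewer.camera_model('scene');p,d=viewer.snapshot('scene'); s=manip.state()['position'];u=w2px(cam,[s])[0]; print(u)
x,y=int(u[0]),int(u[1]);cv2.imwrite('pics/s2.png',cv2.resize(p[y-60:y+40,x-60:x+60],None,fx=6,fy=6,interpolation=cv2.INTER_CUBIC))
go([.636,.104,.12],.158)
```

```text
t 4.33 pos [ 0.4382 -0.1204  0.1277] jawyaw 1.108 xaxis [ 0.004 -0.003 -1.   ] w 0.0219 F [ 0.3 -0.6  0.4] j6 -1.64
[273.5905666  171.09851397]
shift cm [ 0.63 28.9   7.78] turn [ 0.9504  0.0022 -0.    ] rows>= 5.1 j [-0.53  0.03  2.   -0.    1.11 -1.64]
```

View pics/w2.png

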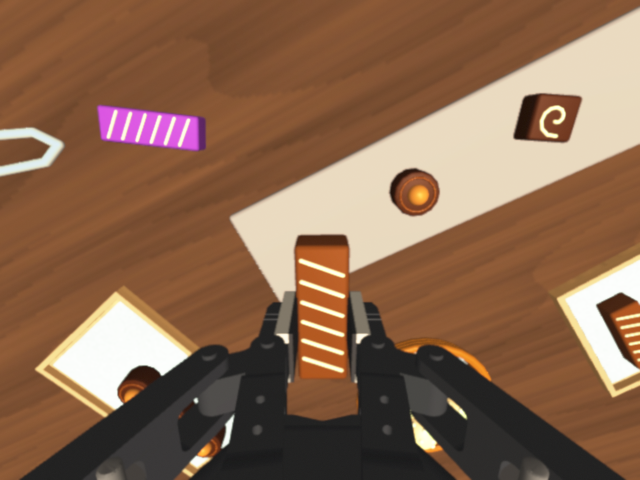

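View pics/s2.png

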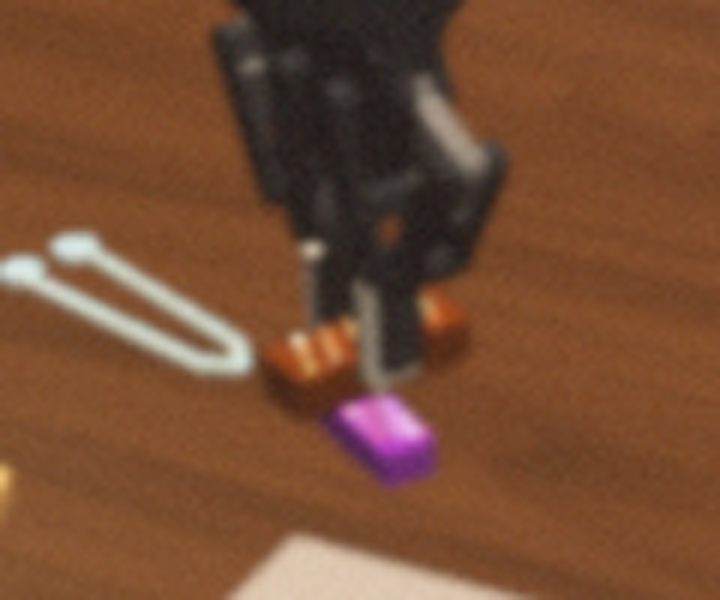

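Emit:
{"name": "carry_out", "arguments": {"series": [[[0.3, 28.9, 7.6], [0.95, 0, 0]], [[0.3, 28.9, 7.6], [0.95, 0, 0]], [[0.3, 28.9, 7.6], [0.95, 0, 0]], [[0.3, 28.9, 7.6], [0.95, 0, 0]], [[0.3, 28.9, 7.6], [0.95, 0, 0]], [[0.3, 28.9, 7.6], [0.95, 0, 0]], [[0.3, 28.9, 7.6], [0.95, 0, 0]], [[0.3, 28.9, 7.6], [0.95, 0, 0]]]}}

```text
t: 5.42
position: [0.6333, 0.1041, 0.1221]
tool_rot: [1.089, 1.28, -1.093]
contact_force: [-0.5, -0.5, 0.3]
width: 0.022
```

Run:
```python
from h import *
st(); cam=viewer.camera_model('wrist'); p,d=viewer.snapshot('wrist'); cv2.imwrite('pics/w3.png',p); np.save('pics/w3.npy',d)
go([.6357,.1019,.05],.158)
go([.6357,.1019,.033],.158)
```

```text
t 5.42 pos [0.6333 0.1041 0.1221] jawyaw 0.159 xaxis [-0.001 -0.002 -1.   ] w 0.022 F [-0.5 -0.5  0.3] j6 -0.18
shift cm [7.25 0.19 0.22] turn [0.0006 0.0016 0.0007] rows>= 1.2 j [-0.02  0.44  1.51 -0.    1.19 -0.18]
shift cm [8.95 0.19 0.22] turn [0.0006 0.0016 0.0007] rows>= 1.4 j [-0.02  0.44  1.51 -0.    1.19 -0.18]
```

View pics/w3.png

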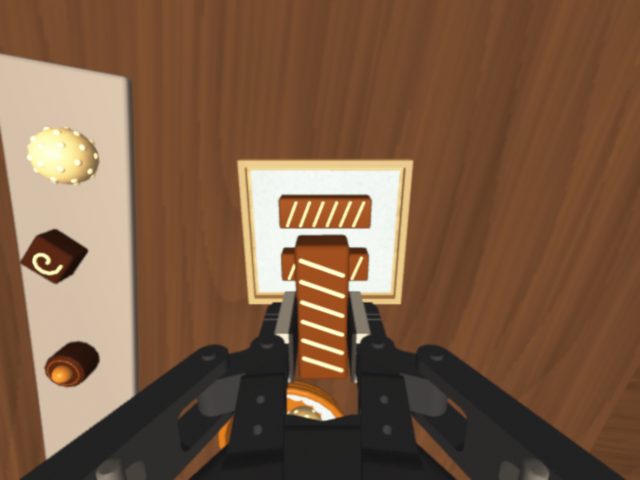

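The held bar sits crosswise over the two bars, its centre column at about 323 against 325 for theirs. Lowering.

Emit:
{"name": "carry_out", "arguments": {"series": [[[4, 0.2, 0.2], [0, 0, 0]], [[7, 0.2, 0.2], [0, 0, 0]], [[8.2, 0.2, 0.2], [0, 0, 0]], [[8.6, 0.2, 0.2], [0, 0, 0]], [[8.8, 0.2, 0.2], [0, 0, 0]], [[8.8, 0.2, 0.2], [0, 0, 0]]]}}

```text
t: 6.22
position: [0.6365, 0.1021, 0.0357]
tool_rot: [1.091, 1.278, -1.092]
contact_force: [-0.2, 0.1, -0.2]
width: 0.0221
```

Run:
```python
from h import *
st(); go([.6357,.1019,.031],.158)
```

```text
t 6.22 pos [0.6365 0.1021 0.0357] jawyaw 0.159 xaxis [ 0.001 -0.002 -1.   ] w 0.0221 F [-0.2  0.1 -0.2] j6 -0.18
shift cm [ 0.47 -0.09  0.  ] turn [ 0.0007  0.002  -0.0011] rows>= 0.1 j [-0.02  0.55  1.54 -0.    1.05 -0.18]
```

Emit:
{"name": "carry_out", "arguments": {"series": [[[0.2, 0, 0], [0, 0, 0]], [[0.3, 0, 0], [0, 0, 0]], [[0.4, 0, 0], [0, 0, 0]], [[0.4, 0, 0], [0, 0, 0]]]}}

```text
t: 6.72
position: [0.6364, 0.1021, 0.0316]
tool_rot: [1.091, 1.278, -1.092]
contact_force: [0.5, -0.7, 1.1]
width: 0.0225
```

Emit:
{"name": "carry_out", "arguments": {"series": [[[0.1, 0, 0], [0, 0, 0]], [[0.15, 0, 0], [0, 0, 0]], [[0.15, 0, 0], [0, 0, 0]]]}}

```text
t: 7.1
position: [0.6365, 0.1021, 0.0306]
tool_rot: [1.091, 1.278, -1.092]
contact_force: [-2.1, 0.2, 4.9]
width: 0.0225
```

Contact: 4.9 N at z = 0.0306, which matches the expected height. Releasing, then retreating.

Emit:
{"name": "carry_out", "arguments": {"series": [[[0, 0, 0], [0, 0, 0]], [[0, 0, 0], [0, 0, 0]], [[0, 0, 0], [0, 0, 0]], [[-1, 0, 0], [0, 0, 0]], [[-4, 0, 0], [0, 0, 0]], [[-9, 0, 0], [0, 0, 0]], [[-13, 0, 0], [0, 0, 0]], [[-13, 0, 0], [0, 0, 0]]], "claw": 4.5}}

```text
t: 8.1
position: [0.6394, 0.1024, 0.1662]
tool_rot: [1.094, 1.27, -1.085]
contact_force: [0.2, -0.0, 0.3]
width: 0.0452
```

Run:
```python
from h import *
st(); cam=viewer.camera_model('wrist'); p,d=viewer.snapshot('wrist'); cv2.imwrite('pics/w4.png',p); np.save('pics/w4.npy',d)
go([.449,.1376,.15],np.pi/2)
print(w2px(cam,[[.449,.1376,.026],[.429,.057,.03]]))
```

```text
t 8.1 pos [0.6394 0.1024 0.1662] jawyaw 0.159 xaxis [ 0.011 -0.002 -1.   ] w 0.0452 F [ 0.2 -0.   0.3] j6 -0.18
shift cm [  1.22 -18.09  -6.47] turn [-1.4119  0.0064 -0.0027] rows>= 7.6 j [-0.02  0.39  1.48 -0.    1.26 -0.18]
[[ 93.48560185 149.17568355]
 [ 72.29768706 240.52615858]]
```

View pics/w4.png

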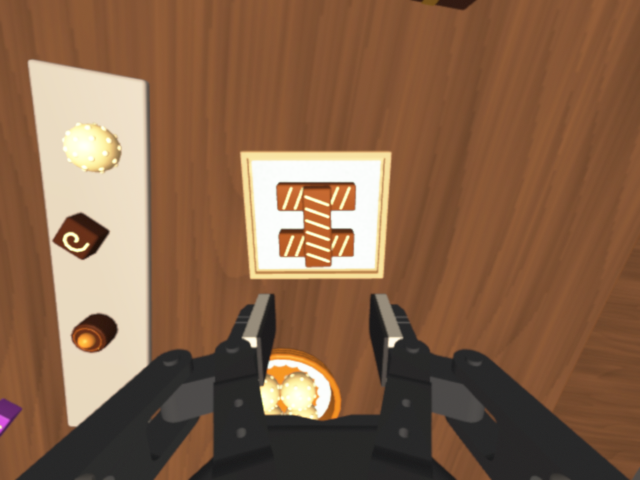

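Run:
```python
from h import *
import pickle
# w2: bar held, w=.022; TCP z .1277
cam=pickle.load(open('pics/w2.pkl','rb')); d=np.load('pics/w2.npy')
def pt(cam,d,u,v):
    K=np.array([[cam['fx'],0,cam['cx']],[0,cam['fy'],cam['cy']],[0,0,1]])
    n=cv2.undistortPoints(np.array([[[u,v]]],float),K,cam['dist_coeffs'])[0,0]
    return cam['position']+R.from_rotvec(cam['orientation']).apply(np.array([n[0],-n[1],-1])*d[int(v),int(u)])
for u,v in [(283,295),(285,300),(283,310),(283,340),(362,300),(364,310),(364,340)]: print(u,v,pt(cam,d,u,v)-[.4382,-.1204,.1277])
cam=viewer.camera_model('wrist'); d=np.load('pics/w4.npy'); s=manip.state()['position']
print('w4')
for u,v in [(268,299),(262,300),(255,310),(375,300),(380,300),(385,310),(390,330),(394,350)]: print(u,v,pt(cam,d,u,v)-s)
```

```text
283 295 [-0.01755423 -0.01062769  0.00735471]
285 300 [-0.01665521 -0.00960728  0.01128664]
283 310 [-0.0170304  -0.0092262   0.02053602]
283 340 [-0.01684128 -0.00653545  0.04232956]
362 300 [-0.00170108  0.02097639  0.0116838 ]
364 310 [-0.0018884   0.02090799  0.02029118]
364 340 [-0.00378617  0.01895488  0.04184502]
w4
268 299 [-0.0252118   0.00765829  0.01128274]
262 300 [-0.02776374  0.00680193  0.01135921]
255 310 [-0.02936697  0.00611607  0.01904896]
375 300 [0.02148865 0.01475805 0.01177296]
380 300 [0.02332893 0.01571298 0.01294599]
385 310 [0.02435999 0.0150931  0.01998529]
390 330 [0.02339452 0.01528674 0.03484944]
394 350 [0.02193277 0.01601804 0.04782421]
```

Run:
```python
from h import *
import pickle
def pt(cam,d,u,v):
    K=np.array([[cam['fx'],0,cam['cx']],[0,cam['fy'],cam['cy']],[0,0,1]])
    n=cv2.undistortPoints(np.array([[[u,v]]],float),K,cam['dist_coeffs'])[0,0]
    return cam['position']+R.from_rotvec(cam['orientation']).apply(np.array([n[0],-n[1],-1])*d[int(v),int(u)])
cam=pickle.load(open('pics/w2.pkl','rb')); d=np.load('pics/w2.npy')
for u in (284,291,354,361):
    print(u,[(v,round(float(pt(cam,d,u,v)[2]-.1277),4)) for v in range(286,300)])
cam=viewer.camera_model('wrist'); d=np.load('pics/w4.npy'); s=manip.state()['position']
for u in (266,270,374,379):
    print(u,[(v,round(float(pt(cam,d,u,v)[2]-s[2]),4)) for v in range(289,302)])
p=cv2.imread('pics/w2.png');cv2.imwrite('pics/w2c.png',cv2.resize(p[270:400,250:400],None,fx=4.5,fy=4.5,interpolation=cv2.INTER_CUBIC))
```

```text
284 [(286, -0.1192), (287, -0.1175), (288, -0.1187), (289, -0.1184), (290, -0.1177), (291, 0.0044), (292, 0.0049), (293, 0.0063), (294, 0.0059), (295, 0.0076), (296, 0.0086), (297, 0.0082), (298, 0.0098), (299, 0.0109)]
291 [(286, -0.1177), (287, -0.1188), (288, -0.1185), (289, -0.1184), (290, -0.1188), (291, 0.0022), (292, 0.0039), (293, 0.0049), (294, 0.0061), (295, 0.0077), (296, 0.0076), (297, 0.0094), (298, 0.01), (299, 0.0111)]
354 [(286, -0.127), (287, -0.1276), (288, -0.1279), (289, -0.1276), (290, -0.1278), (291, 0.0036), (292, 0.0036), (293, 0.005), (294, 0.0068), (295, 0.0068), (296, 0.0089), (297, 0.0094), (298, 0.0101), (299, 0.0102)]
361 [(286, -0.1283), (287, -0.1281), (288, -0.1281), (289, -0.1278), (290, -0.1288), (291, -0.1294), (292, -0.1285), (293, 0.0052), (294, 0.007), (295, 0.0083), (296, 0.0066), (297, 0.009), (298, 0.0101), (299, 0.0107)]
266 [(289, -0.1662), (290, -0.1667), (291, -0.1663), (292, -0.1667), (293, -0.1662), (294, 0.0067), (295, 0.0078), (296, 0.0082), (297, 0.0094), (298, 0.0091), (299, 0.0111), (300, 0.0121), (301, 0.0126)]
270 [(289, -0.1657), (290, -0.1669), (291, -0.1666), (292, -0.1669), (293, -0.1672), (294, 0.0055), (295, 0.0067), (296, 0.0074), (297, 0.0082), (298, 0.0103), (299, 0.0103), (300, 0.0117), (301, 0.0129)]
374 [(289, -0.1679), (290, -0.166), (291, -0.1676), (292, -0.1653), (293, -0.1681), (294, 0.0062), (295, 0.0084), (296, 0.008), (297, 0.0089), (298, 0.0094), (299, 0.0109), (300, 0.012), (301, 0.0132)]
379 [(289, -0.1673), (290, -0.1663), (291, -0.1681), (292, -0.1675), (293, -0.1675), (294, 0.0075), (295, 0.0082), (296, 0.008), (297, 0.0084), (298, 0.0103), (299, 0.0105), (300, 0.0118), (301, 0.0132)]
```

View pics/w2c.png

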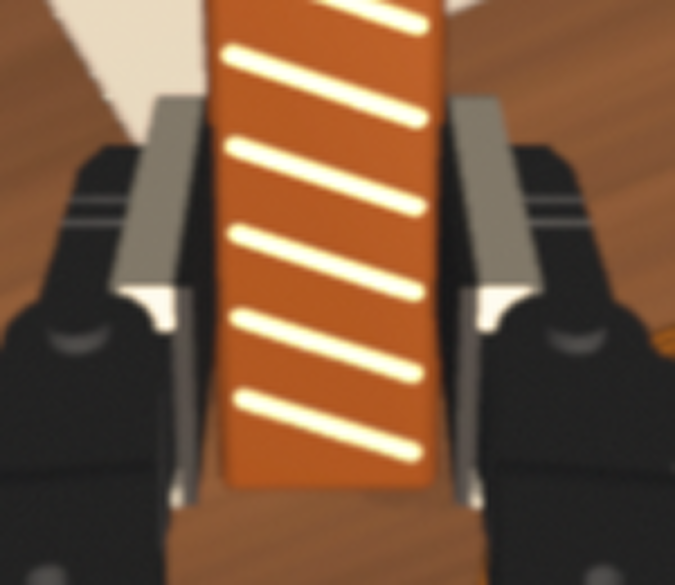

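Run:
```python
from h import *
go([.449,.1376,.13],.207)
```

```text
shift cm [  3.22 -18.1   -6.48] turn [-0.0481  0.003  -0.0056] rows>= 3.1 j [-0.02  0.39  1.48 -0.    1.26 -0.18]
```

Emit:
{"name": "carry_out", "arguments": {"series": [[[3.2, -18.1, -6.5], [-0.048, 0.003, -0.006]], [[3.2, -18.1, -6.5], [-0.048, 0.003, -0.006]], [[3.2, -18.1, -6.5], [-0.048, 0.003, -0.006]], [[3.2, -18.1, -6.5], [-0.048, 0.003, -0.006]], [[3.2, -18.1, -6.5], [-0.048, 0.003, -0.006]], [[3.2, -18.1, -6.5], [-0.048, 0.003, -0.006]]], "claw": 6}}

```text
t: 8.9
position: [0.4508, 0.1376, 0.1307]
tool_rot: [1.056, 1.299, -1.055]
contact_force: [-0.6, -0.7, 0.4]
width: 0.0599
```

Run:
```python
from h import *
st(); cam=viewer.camera_model('wrist'); p,d=viewer.snapshot('wrist'); cv2.imwrite('pics/w5.png',p); np.save('pics/w5.npy',d)
go([.449,.1376,.0145],.207); print(w2px(cam,[[.449,.1376,.026]]))
cv2.imwrite('pics/w5c.png',cv2.resize(p[170:330,220:420],None,fx=4,fy=4,interpolation=cv2.INTER_CUBIC))
```

```text
t 8.9 pos [0.4508 0.1376 0.1307] jawyaw 0.206 xaxis [ 0.001 -0.    -1.   ] w 0.0599 F [-0.6 -0.7  0.4] j6 -0.16
shift cm [11.62 -0.18 -0.04] turn [-0.0007  0.0003 -0.0011] rows>= 1.9 j [ 0.04  0.07  1.95 -0.    1.12 -0.16]
[[319.23874095 238.89453884]]
```

View pics/w5c.png

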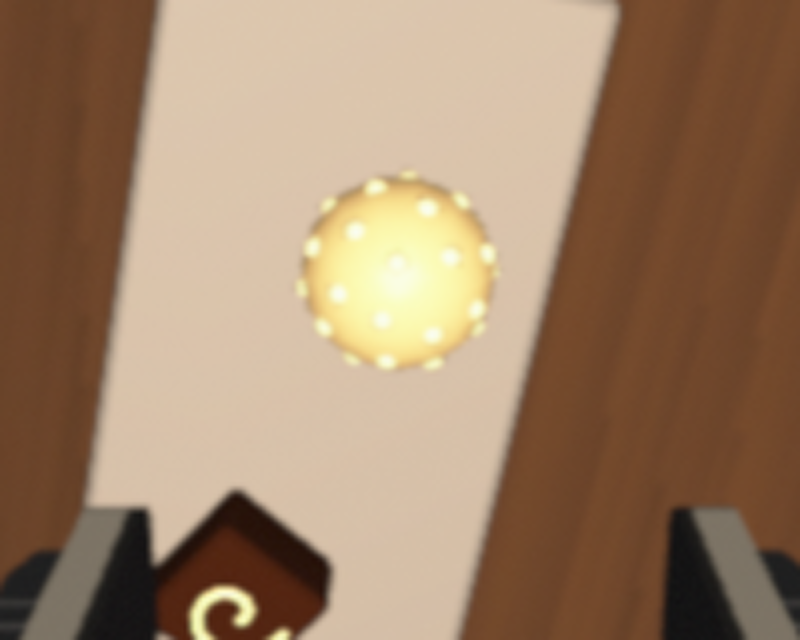

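The ball centre is at pixel (319.4,237.9) against a predicted (319.2,238.9). Descending.

Emit:
{"name": "carry_out", "arguments": {"series": [[[5, -0.2, 0], [0, 0, 0]], [[9, -0.2, 0], [0, 0, 0]], [[10.5, -0.2, 0], [0, 0, 0]], [[11.3, -0.2, 0], [0, 0, 0]], [[11.7, -0.2, 0], [0, 0, 0]], [[11.7, -0.2, 0], [0, 0, 0]], [[11.7, -0.2, 0], [0, 0, 0]]]}}

```text
t: 9.82
position: [0.4497, 0.1372, 0.0146]
tool_rot: [1.057, 1.297, -1.054]
contact_force: [-0.5, -0.1, 0.0]
width: 0.0603
```

Run:
```python
from h import *
st(); go([.449,.1376,.0145],.207)
```

```text
t 9.82 pos [0.4497 0.1372 0.0146] jawyaw 0.206 xaxis [ 0.003  0.    -1.   ] w 0.0603 F [-0.5 -0.1  0. ] j6 -0.16
shift cm [ 0.01 -0.06 -0.05] turn [-0.0007  0.0006 -0.0028] rows>= 0.0 j [ 0.04  0.28  2.   -0.    0.86 -0.16]
```

Emit:
{"name": "carry_out", "arguments": {"series": [[[0, 0, 0], [0, 0, 0]], [[0, 0, 0], [0, 0, 0]], [[0, 0, 0], [0, 0, 0]], [[0, 0, 0], [0, 0, 0]], [[0, 0, 0], [0, 0, 0]]], "claw": 2}}

```text
t: 10.45
position: [0.4503, 0.1373, 0.0156]
tool_rot: [1.057, 1.297, -1.053]
contact_force: [-2.2, -0.7, 8.1]
width: 0.0349
```

Run:
```python
from h import *
st(); go([.6305,-.1078,.13],.207)
```

```text
t 10.45 pos [0.4503 0.1373 0.0156] jawyaw 0.207 xaxis [ 0.004  0.    -1.   ] w 0.0349 F [-2.2 -0.7  8.1] j6 -0.16
shift cm [-11.37  12.66  27.69] turn [-0.0005  0.0008 -0.004 ] rows>= 5.2 j [ 0.04  0.28  2.   -0.    0.86 -0.16]
```

Emit:
{"name": "carry_out", "arguments": {"series": [[[-0.5, 0, 0], [0, 0, 0]], [[-3, 0, 0], [0, 0, 0]], [[-8, 0, 0], [0, 0, 0]], [[-11.4, 2, 5], [0, 0, 0]], [[-11.4, 12.7, 27.7], [0, 0, -0.004]], [[-11.4, 12.7, 27.7], [0, 0, -0.004]], [[-11.4, 12.7, 27.7], [0, 0, -0.004]], [[-11.4, 12.7, 27.7], [0, 0, -0.004]], [[-11.4, 12.7, 27.7], [0, 0, -0.004]], [[-11.4, 12.7, 27.7], [0, 0, -0.004]]]}}

```text
t: 11.7
position: [0.6304, -0.1077, 0.1299]
tool_rot: [1.056, 1.3, -1.057]
contact_force: [0.1, 0.4, 0.2]
width: 0.0346
```

Run:
```python
from h import *
st(); cam=viewer.camera_model('wrist'); p,d=viewer.snapshot('wrist'); cv2.imwrite('pics/w6.png',p); np.save('pics/w6.npy',d)
go([.6305,-.1078,.13],.207)
```

```text
t 11.7 pos [ 0.6304 -0.1077  0.1299] jawyaw 0.206 xaxis [-0.001 -0.    -1.   ] w 0.0346 F [0.1 0.4 0.2] j6 -0.56
shift cm [0.   0.01 0.09] turn [-0.0002 -0.0002  0.0009] rows>= 0.0 j [-0.35  0.42  1.52 -0.    1.2  -0.56]
```

View pics/w6.png

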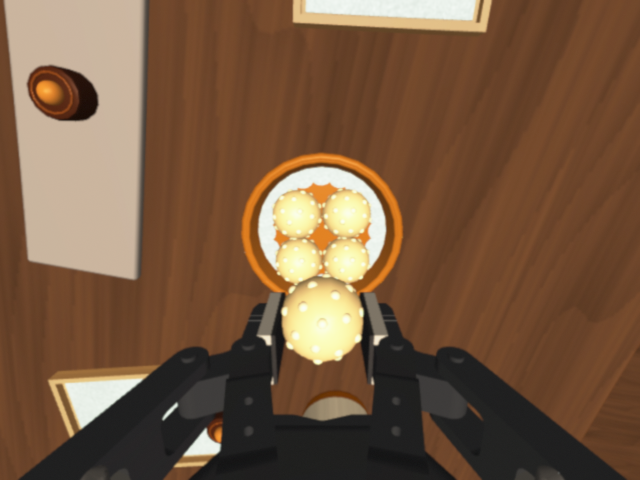

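The basket's truffles are at (297,213), (347,213), (300,261) and (346,260), square with the jaws. I'll compute the hollow's position.

Run:
```python
from h import *
cam=viewer.camera_model('wrist'); p=cv2.imread('pics/w6.png')
q=px2w(cam,[(297,213),(347,213),(300,261),(346,260)],.021);print(q.round(4),q.mean(0),[np.arctan2(*(q[b]-q[a])[[1,0]]).round(3) for a,b in((0,1),(2,3))],np.linalg.norm(q[1]-q[0]))
q=q.mean(0);go([q[0],q[1],.13],.207)
```

```text
[[ 0.6072 -0.0911  0.021 ]
 [ 0.6452 -0.0831  0.021 ]
 [ 0.6169 -0.1302  0.021 ]
 [ 0.6535 -0.1216  0.021 ]] [ 0.63071429 -0.10650125  0.021     ] [np.float64(0.207), np.float64(0.231)] 0.038828535544052654
shift cm [ 0.    0.06 -0.03] turn [-0.0002 -0.0002  0.0009] rows>= 0.0 j [-0.35  0.42  1.52 -0.    1.2  -0.56]
```

Emit:
{"name": "carry_out", "arguments": {"series": [[[4, 0, 0], [0, 0, 0]], [[7, 0, 0], [0, 0, 0]], [[8.3, 0, 0], [0, 0, 0]], [[8.7, 0, 0], [0, 0, 0]], [[8.9, 0, 0], [0, 0, 0]], [[8.9, 0, 0], [0, 0, 0]], [[8.9, 0, 0], [0, 0, 0]]]}}

```text
t: 12.62
position: [0.6306, -0.1072, 0.0419]
tool_rot: [1.055, 1.299, -1.056]
contact_force: [0.7, 0.2, 0.1]
width: 0.0347
```

Run:
```python
from h import *
st(); go([.6307,-.107,.0376],.207)
```

```text
t 12.62 pos [ 0.6306 -0.1072  0.0419] jawyaw 0.207 xaxis [ 0.    -0.001 -1.   ] w 0.0347 F [0.7 0.2 0.1] j6 -0.56
shift cm [ 0.43  0.01 -0.01] turn [-0.0002  0.0006 -0.0002] rows>= 0.1 j [-0.35  0.54  1.55 -0.    1.05 -0.56]
```

Emit:
{"name": "carry_out", "arguments": {"series": [[[0.2, 0, 0], [0, 0, 0]], [[0.3, 0, 0], [0, 0, 0]], [[0.4, 0, 0], [0, 0, 0]], [[0.4, 0, 0], [0, 0, 0]]]}}

```text
t: 13.12
position: [0.6307, -0.1073, 0.0381]
tool_rot: [1.055, 1.299, -1.056]
contact_force: [0.1, -0.6, 2.9]
width: 0.0348
```

Emit:
{"name": "carry_out", "arguments": {"series": [[[0.07, 0, 0], [0, 0, 0]], [[0.07, 0, 0], [0, 0, 0]]]}}

```text
t: 13.38
position: [0.6308, -0.1075, 0.0379]
tool_rot: [1.055, 1.299, -1.056]
contact_force: [-2.5, -0.2, 5.3]
width: 0.0348
```

Contact. Releasing and retreating.

Emit:
{"name": "carry_out", "arguments": {"series": [[[0, 0, 0], [0, 0, 0]], [[0, 0, 0], [0, 0, 0]], [[0, 0, 0], [0, 0, 0]], [[-1, 0, 0], [0, 0, 0]], [[-4, 0, 0], [0, 0, 0]], [[-9, 0, 0], [0, 0, 0]], [[-13, 0, 0], [0, 0, 0]], [[-13, 0, 0], [0, 0, 0]]], "claw": 5.5}}

```text
t: 14.38
position: [0.6336, -0.1083, 0.1735]
tool_rot: [1.056, 1.29, -1.052]
contact_force: [-0.1, -0.8, -0.8]
width: 0.0551
```

Run:
```python
from h import *
st(); cam=viewer.camera_model('wrist'); p,d=viewer.snapshot('wrist'); cv2.imwrite('pics/w7.png',p); np.save('pics/w7.npy',d)
print(w2px(cam,[[.6307,-.107,.048],[.4364,-.0422,.032]]))
go([.4364,-.0422,.10],1.2)
```

```text
t 14.38 pos [ 0.6336 -0.1083  0.1735] jawyaw 0.207 xaxis [ 0.009 -0.004 -1.   ] w 0.0551 F [-0.1 -0.8 -0.8] j6 -0.56
[[317.33522932 228.5543416 ]
 [ 86.61627492  94.14890432]]
shift cm [  6.96 -17.83 -10.46] turn [-0.9931  0.0055 -0.0023] rows>= 5.3 j [-0.35  0.38  1.49 -0.    1.27 -0.56]
```

View pics/w7.png

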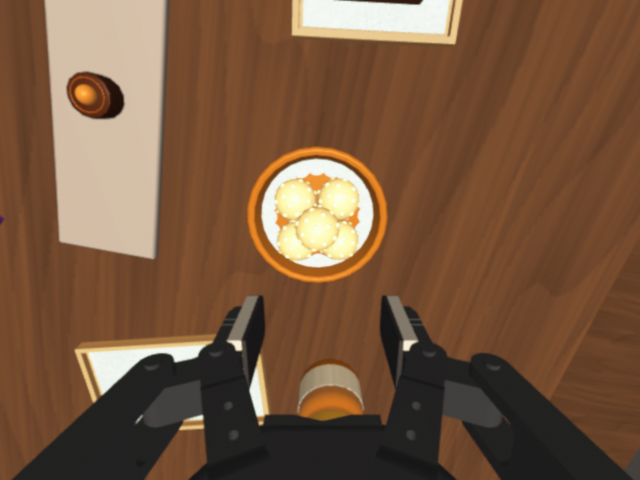

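The truffle sits at (318,229.5) against a predicted (317,228.6), so it is in place. Next the round piece, with the jaws along the tray's y.

Run:
```python
from h import *
go([.4364,-.0422,.12],.271+np.pi/2)
```

```text
shift cm [  4.96 -17.82 -10.45] turn [ 1.5067e+00 -4.0000e-04 -6.2000e-03] rows>= 8.1 j [-0.35  0.38  1.49 -0.    1.27 -0.56]
```

Emit:
{"name": "carry_out", "arguments": {"series": [[[5, -17.8, -10.4], [1.507, 0, -0.006]], [[5, -17.8, -10.4], [1.507, 0, -0.006]], [[5, -17.8, -10.4], [1.507, 0, -0.006]], [[5, -17.8, -10.4], [1.507, 0, -0.006]], [[5, -17.8, -10.4], [1.507, 0, -0.006]], [[5, -17.8, -10.4], [1.507, 0, -0.006]], [[5, -17.8, -10.4], [1.507, 0, -0.006]], [[5, -17.8, -10.4], [1.507, 0, -0.006]], [[5, -17.8, -10.4], [1.507, 0, -0.006]], [[5, -17.8, -10.4], [1.507, 0, -0.006]]], "claw": 6}}

```text
t: 15.68
position: [0.4362, -0.0425, 0.119]
tool_rot: [2.074, 0.287, -2.076]
contact_force: [-0.4, 0.6, 0.6]
width: 0.0601
```

Run:
```python
from h import *
st(); cam=viewer.camera_model('wrist'); p,d=viewer.snapshot('wrist'); cv2.imwrite('pics/w8.png',p)
go([.4364,-.0422,.013],.271+np.pi/2); print(w2px(cam,[[.4364,-.0422,.032],[.4364,-.0422,.038]]))
```

```text
t 15.68 pos [ 0.4362 -0.0425  0.119 ] jawyaw -1.297 xaxis [-0.001  0.001 -1.   ] w 0.0601 F [-0.4  0.6  0.6] j6 0.93
shift cm [ 1.061e+01 -3.000e-02 -1.000e-02] turn [0.0027 0.0003 0.0007] rows>= 1.7 j [-0.37  0.01  2.04  0.    1.09  0.93]
[[321.9478279  246.98289593]
 [321.94526364 249.8406034 ]]
```

View pics/w8.png

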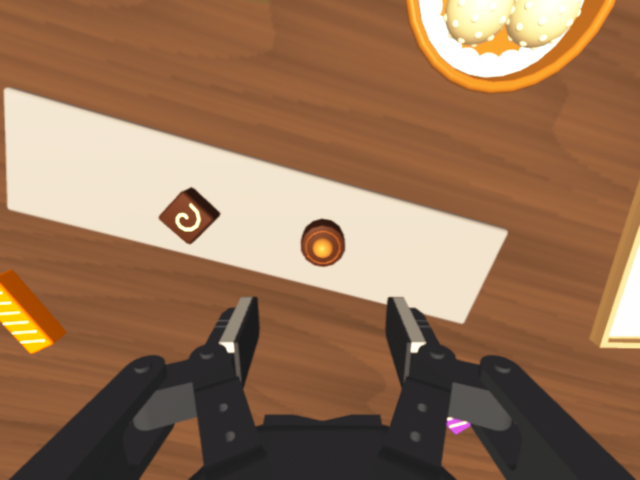

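The round piece's top centre is at (322.5,245), within about 2 px of the prediction. Descending and grasping.

Emit:
{"name": "carry_out", "arguments": {"series": [[[5, 0, 0], [0, 0, 0]], [[8.5, 0, 0], [0, 0, 0]], [[10, 0, 0], [0, 0, 0]], [[10.5, 0, 0], [0, 0, 0]], [[10.8, 0, 0], [0, 0, 0]], [[10.8, 0, 0], [0, 0, 0]], [[10.8, 0, 0], [0, 0, 0]]]}}

```text
t: 16.6
position: [0.437, -0.0427, 0.0119]
tool_rot: [2.076, 0.286, -2.074]
contact_force: [-0.2, -0.3, 0.2]
width: 0.0601
```

Emit:
{"name": "carry_out", "arguments": {"series": [[[0, 0, 0], [0, 0, 0]], [[0, 0, 0], [0, 0, 0]], [[0, 0, 0], [0, 0, 0]], [[0, 0, 0], [0, 0, 0]], [[0, 0, 0], [0, 0, 0]]], "claw": 2}}

```text
t: 17.23
position: [0.4376, -0.0429, 0.0127]
tool_rot: [2.077, 0.285, -2.073]
contact_force: [-2.0, 0.5, 6.8]
width: 0.0323
```

Run:
```python
from h import *
st()
c,s=np.cos(.271),np.sin(.271); t=np.array([.5158-.063*c,-.3357-.063*s]); print(t)
go([*t,.013],.271+np.pi/2)
```

```text
t 17.23 pos [ 0.4376 -0.0429  0.0127] jawyaw -1.297 xaxis [ 0.002 -0.    -1.   ] w 0.0323 F [-2.   0.5  6.8] j6 0.93
[ 0.45509927 -0.35256479]
shift cm [-1.000e-02  3.028e+01  6.690e+00] turn [ 0.0029 -0.0018 -0.001 ] rows>= 5.0 j [-0.37  0.23  2.08  0.    0.83  0.93]
```

Emit:
{"name": "carry_out", "arguments": {"series": [[[-0.5, 0, 0], [0, 0, 0]], [[-3, 0, 0], [0, 0, 0]], [[-8, 0, 0], [0, 0, 0]], [[-10, 5, 1], [0, 0, 0]], [[-10, 30.3, 6.8], [0.003, 0, 0]], [[-10, 30.3, 6.8], [0.003, 0, 0]], [[-10, 30.3, 6.8], [0.003, 0, 0]], [[-10, 30.3, 6.8], [0.003, 0, 0]], [[-10, 30.3, 6.8], [0.003, 0, 0]], [[-10, 30.3, 6.8], [0.003, 0, 0]]]}}

```text
t: 18.48
position: [0.4534, -0.3528, 0.1125]
tool_rot: [2.079, 0.282, -2.076]
contact_force: [-0.0, 0.1, -1.0]
width: 0.0319
```

Run:
```python
from h import *
st(); cam=viewer.camera_model('wrist'); p,d=viewer.snapshot('wrist'); cv2.imwrite('pics/w9.png',p)
go([.4552,-.3526,.0077],.271+np.pi/2); print(w2px(cam,[[.4551,-.3526,.005]]))
```

```text
t 18.48 pos [ 0.4534 -0.3528  0.1125] jawyaw -1.301 xaxis [ 0.001  0.001 -1.   ] w 0.0319 F [-0.   0.1 -1. ] j6 0.43
shift cm [10.47  0.14 -0.13] turn [-0.0001 -0.0013  0.0009] rows>= 1.7 j [-0.87  0.31  1.71  0.    1.12  0.43]
[[322.44953988 236.64910508]]
```

View pics/w9.png

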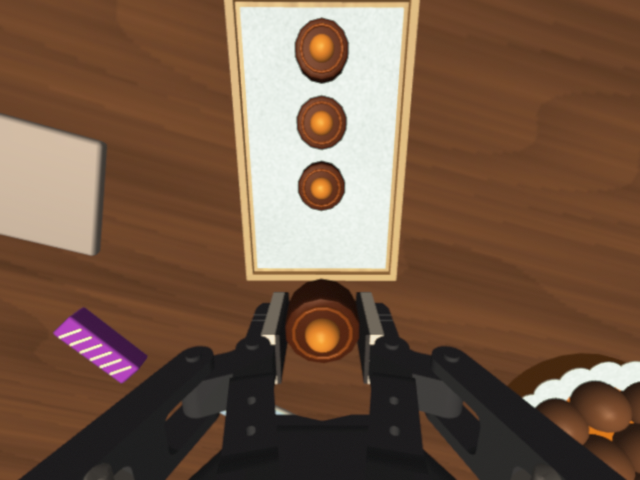

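Run:
```python
from h import *
cam=viewer.camera_model('wrist'); 
q=px2w(cam,[(321.3,187),(321,122),(321,46)],.032);print(q.round(4),np.linalg.norm(np.diff(q,axis=0),axis=1))
c,s=np.cos(.271),np.sin(.271)
for a,k in zip(q,(-.021,.021,.063)): print((a[:2]-(k+.063)*np.array([c,s])).round(4))
```

```text
[[ 0.4972 -0.3389  0.032 ]
 [ 0.5366 -0.3278  0.032 ]
 [ 0.5768 -0.3166  0.032 ]] [0.04091801 0.04174656]
[ 0.4567 -0.3501]
[ 0.4556 -0.3502]
[ 0.4554 -0.3503]
```

Emit:
{"name": "carry_out", "arguments": {"series": [[[5, -0.1, -0.2], [0, 0, 0]], [[8.5, -0.1, -0.3], [0, 0, 0]], [[9.7, -0.1, -0.3], [0, 0, 0]], [[10.1, -0.1, -0.3], [0, 0, 0]], [[10.2, -0.1, -0.3], [0, 0, 0]], [[10.2, -0.1, -0.3], [0, 0, 0]], [[10.2, -0.1, -0.3], [0, 0, 0]]]}}

```text
t: 19.4
position: [0.4567, -0.3504, 0.0114]
tool_rot: [2.079, 0.283, -2.074]
contact_force: [0.0, -0.0, -0.6]
width: 0.0316
```

Run:
```python
from h import *
st(); go([.4558,-.3514,.0077],.271+np.pi/2)
```

```text
t 19.4 pos [ 0.4567 -0.3504  0.0114] jawyaw -1.3 xaxis [ 0.002 -0.    -1.   ] w 0.0316 F [ 0.  -0.  -0.6] j6 0.44
shift cm [0.37 0.07 0.11] turn [-0.0002 -0.002  -0.0007] rows>= 0.1 j [-0.86  0.47  1.73  0.    0.94  0.44]
```

Emit:
{"name": "carry_out", "arguments": {"series": [[[0.15, 0, 0], [0, 0, 0]], [[0.3, 0.1, 0.1], [0, 0, 0]], [[0.35, 0.1, 0.1], [0, 0, 0]], [[0.35, 0.1, 0.1], [0, 0, 0]]]}}

```text
t: 19.9
position: [0.4559, -0.3516, 0.0078]
tool_rot: [2.079, 0.283, -2.074]
contact_force: [-0.3, 0.5, -1.1]
width: 0.0321
```

Emit:
{"name": "carry_out", "arguments": {"series": [[[0.08, 0, 0], [0, 0, 0]], [[0.12, 0, 0], [0, 0, 0]], [[0.12, 0, 0], [0, 0, 0]]]}}

```text
t: 20.27
position: [0.4559, -0.3516, 0.0077]
tool_rot: [2.078, 0.283, -2.075]
contact_force: [-3.9, 3.6, 10.8]
width: 0.0319
```

Emit:
{"name": "carry_out", "arguments": {"series": [[[0, 0, 0], [0, 0, 0]], [[0, 0, 0], [0, 0, 0]], [[0, 0, 0], [0, 0, 0]], [[-1, 0, 0], [0, 0, 0]], [[-4, 0, 0], [0, 0, 0]], [[-9, 0, 0], [0, 0, 0]], [[-13, 0, 0], [0, 0, 0]], [[-13, 0, 0], [0, 0, 0]]], "claw": 5.5}}

```text
t: 21.28
position: [0.4578, -0.3539, 0.1426]
tool_rot: [2.08, 0.275, -2.067]
contact_force: [0.1, 0.1, -1.0]
width: 0.0554
```

Run:
```python
from h import *
st(); cam=viewer.camera_model('wrist'); p,d=viewer.snapshot('wrist'); cv2.imwrite('pics/w10.png',p)
for y in (-.6,.95):go([.429,.0565,.12],y)
```

```text
t 21.27 pos [ 0.4578 -0.3539  0.1426] jawyaw -1.3 xaxis [ 0.007 -0.006 -1.   ] w 0.0554 F [ 0.1  0.1 -1. ] j6 0.44
shift cm [  1.87 -40.18  -8.28] turn [-0.6998 -0.0019 -0.0056] rows>= 6.6 j [-0.86  0.28  1.69  0.    1.17  0.44]
shift cm [  1.87 -40.18  -8.28] turn [ 0.8918 -0.0054 -0.0026] rows>= 6.6 j [-0.86  0.28  1.69  0.    1.17  0.44]
```

View pics/w10.png

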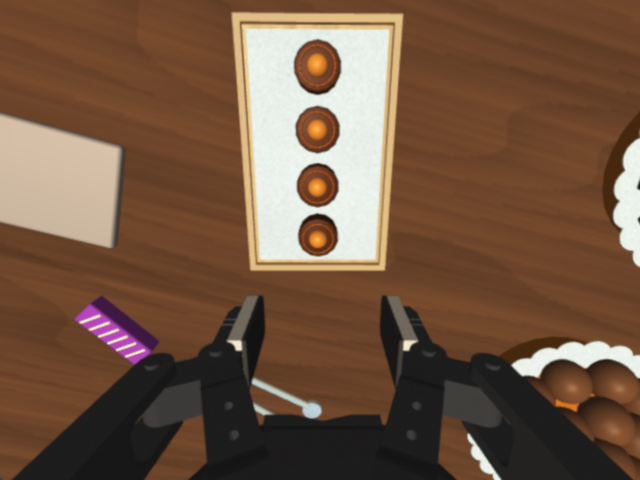

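Emit:
{"name": "carry_out", "arguments": {"series": [[[1.9, -40.2, -8.3], [-0.7, -0.002, -0.005]], [[1.9, -40.2, -8.3], [-0.7, -0.002, -0.005]], [[1.9, -40.2, -8.3], [-0.7, -0.002, -0.005]], [[1.9, -40.2, -8.3], [-0.7, -0.002, -0.005]], [[1.9, -40.2, -8.3], [-0.7, -0.002, -0.005]], [[1.9, -40.2, -8.3], [-0.7, -0.002, -0.005]], [[1.9, -40.2, -8.3], [-0.7, -0.002, -0.005]], [[1.9, -40.2, -8.3], [-0.7, -0.002, -0.005]], [[1.9, -40.2, -8.3], [-0.7, -0.002, -0.005]], [[1.9, -40.2, -8.3], [-0.7, -0.002, -0.005]]], "claw": 6}}

```text
t: 22.58
position: [0.4292, 0.0557, 0.1195]
tool_rot: [1.636, 0.861, -1.637]
contact_force: [0.1, 0.7, 0.6]
width: 0.0601
```

Run:
```python
from h import *
st(); cam=viewer.camera_model('wrist'); p,d=viewer.snapshot('wrist'); cv2.imwrite('pics/w11.png',p)
print(w2px(cam,[[.429,.0565,.03]]))
cv2.imwrite('pics/w11c.png',cv2.resize(p[200:300,260:380],None,fx=6,fy=6,interpolation=cv2.INTER_CUBIC))
```

```text
t 22.57 pos [0.4292 0.0557 0.1195] jawyaw -0.601 xaxis [-0.    -0.001 -1.   ] w 0.0601 F [0.1 0.7 0.6] j6 0.46
[[321.0255857  245.41004605]]
```

View pics/w11c.png

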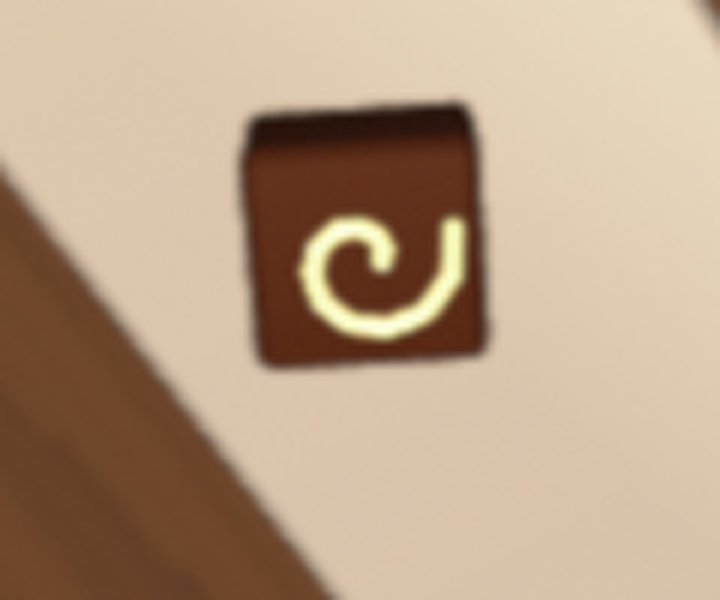

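Square top-face corners in the crop: (246,152), (477,142), (489,352), (261,366).

Run:
```python
from h import *
cam=viewer.camera_model('wrist')
q=px2w(cam,(np.array([(246,152),(477,142),(489,352),(261,366)])+.5)/6-.5+[260,200],.03);print(q.mean(0),[(np.arctan2(*(q[b]-q[a])[[1,0]])%(np.pi/2)-np.pi/2).round(3) for a,b in((0,1),(3,2),(0,3),(1,2))],np.linalg.norm(q[1]-q[0]),np.linalg.norm(q[3]-q[0]))
go([*q.mean(0)[:2],.012],-.555)
```

```text
[0.43050276 0.05864452 0.03      ] [np.float64(-0.557), np.float64(-0.536), np.float64(-0.555), np.float64(-0.53)] 0.027915771977730618 0.02792510865090512
shift cm [10.75 -0.06 -0.32] turn [-0.0467  0.0006 -0.0003] rows>= 1.7 j [-0.15 -0.    2.05 -0.    1.09  0.46]
```

Emit:
{"name": "carry_out", "arguments": {"series": [[[5, -0.1, -0.3], [-0.055, 0, 0]], [[8.5, -0.1, -0.3], [-0.055, 0, 0]], [[10, -0.1, -0.3], [-0.055, 0, 0]], [[10.5, -0.1, -0.3], [-0.055, 0, 0]], [[10.8, -0.1, -0.3], [-0.055, 0, 0]], [[10.8, -0.1, -0.3], [-0.055, 0, 0]], [[10.8, -0.1, -0.3], [-0.055, 0, 0]]]}}

```text
t: 23.5
position: [0.4308, 0.0586, 0.0123]
tool_rot: [1.6, 0.897, -1.598]
contact_force: [-0.2, -0.0, 0.2]
width: 0.0602
```

Emit:
{"name": "carry_out", "arguments": {"series": [[[0, 0, 0], [0, 0, 0]], [[0, 0, 0], [0, 0, 0]], [[0, 0, 0], [0, 0, 0]], [[0, 0, 0], [0, 0, 0]], [[0, 0, 0], [0, 0, 0]], [[0, 0, 0], [0, 0, 0]]], "claw": 1.5}}

```text
t: 24.25
position: [0.4315, 0.0586, 0.013]
tool_rot: [1.6, 0.897, -1.597]
contact_force: [-0.8, 0.1, 5.6]
width: 0.0284
```

Run:
```python
from h import *
st()
c,s=np.cos(.191),np.sin(.191); t=np.array([.5033-.02*c,.3373-.02*s]); print(t)
go([*t,.113],.191-np.pi/2)
```

```text
t 24.25 pos [0.4315 0.0586 0.013 ] jawyaw -0.546 xaxis [ 0.003 -0.001 -1.   ] w 0.0284 F [-0.8  0.1  5.6] j6 0.41
[0.4836637  0.33350318]
shift cm [-10.02  -9.8  -26.21] turn [ 0.8334 -0.0018 -0.0025] rows>= 4.8 j [-0.14  0.22  2.09 -0.    0.83  0.41]
```

Emit:
{"name": "carry_out", "arguments": {"series": [[[-0.5, 0, 0], [0, 0, 0]], [[-3, 0, 0], [0, 0, 0]], [[-8, 0, 0], [0, 0, 0]], [[-10, -1, -4], [0.1, 0, 0]], [[-10, -9.8, -26.2], [0.833, 0, 0]], [[-10, -9.8, -26.2], [0.833, 0, 0]], [[-10, -9.8, -26.2], [0.833, 0, 0]], [[-10, -9.8, -26.2], [0.833, 0, 0]], [[-10, -9.8, -26.2], [0.833, 0, 0]], [[-10, -9.8, -26.2], [0.833, 0, 0]]]}}

```text
t: 25.5
position: [0.4831, 0.3344, 0.1126]
tool_rot: [2.121, 0.205, -2.116]
contact_force: [0.8, -0.8, -1.4]
width: 0.0286
```

Emit:
{"name": "carry_out", "arguments": {"series": [[[0, 0, 0], [0, 0, 0]]]}}

```text
t: 25.62
position: [0.4828, 0.3336, 0.1124]
tool_rot: [2.12, 0.205, -2.116]
contact_force: [-0.7, 0.4, -0.4]
width: 0.0285
```

Run:
```python
from h import *
st(); cam=viewer.camera_model('wrist'); p,d=viewer.snapshot('wrist'); cv2.imwrite('pics/w12.png',p)
go([.4837,.3335,.113],.191-np.pi/2)
c,s=np.cos(.191),np.sin(.191)
for k in (-.06,-.02,.02,.06): print(w2px(cam,[[.5033+k*c,.3373+k*s,.025]]))
```

```text
t 25.62 pos [0.4828 0.3336 0.1124] jawyaw -1.376 xaxis [ 0.002 -0.002 -1.   ] w 0.0285 F [-0.7  0.4 -0.4] j6 1.78
shift cm [-0.05  0.01 -0.08] turn [ 0.0036 -0.0013 -0.002 ] rows>= 0.0 j [ 0.4   0.34  1.67 -0.    1.13  1.78]
[[321.98784847 295.00534934]]
[[322.23731224 246.22433562]]
[[322.51466135 192.04201707]]
[[322.82597049 131.28933174]]
```

View pics/w12.png

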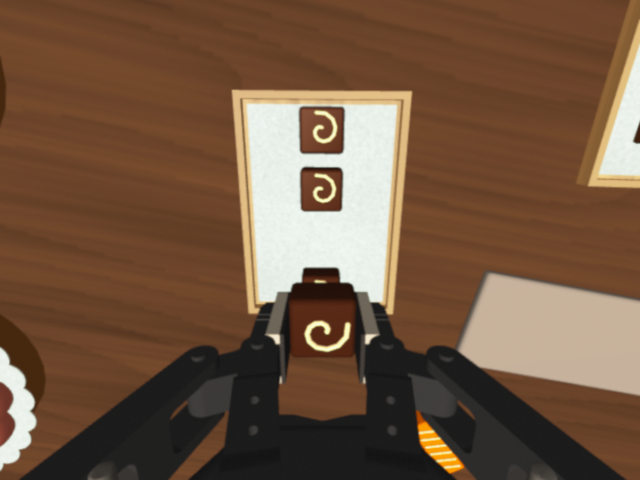

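The square lines up: row squares at (322,131) and (322,190.5), held piece at column 323. Lowering.

Emit:
{"name": "carry_out", "arguments": {"series": [[[5, 0, -0.1], [0, 0, 0]], [[8.5, 0, -0.1], [0, 0, 0]], [[9.7, 0, -0.1], [0, 0, 0]], [[10, 0, -0.1], [0, 0, 0]], [[10.1, 0, -0.1], [0, 0, 0]], [[10.1, 0, -0.1], [0, 0, 0]], [[10.1, 0, -0.1], [0, 0, 0]]]}}

```text
t: 26.55
position: [0.4847, 0.3338, 0.0125]
tool_rot: [2.122, 0.206, -2.115]
contact_force: [0.8, -0.9, 0.2]
width: 0.0286
```

Run:
```python
from h import *
st(); go([.4845,.3337,.008],.191-np.pi/2)
```

```text
t 26.55 pos [0.4847 0.3338 0.0125] jawyaw -1.376 xaxis [ 0.003 -0.001 -1.   ] w 0.0286 F [ 0.8 -0.9  0.2] j6 1.78
shift cm [0.45 0.01 0.02] turn [ 0.0038 -0.003  -0.0017] rows>= 0.1 j [ 0.4   0.49  1.7  -0.    0.95  1.78]
```

Emit:
{"name": "carry_out", "arguments": {"series": [[[0.15, 0, 0], [0, -0.003, 0]], [[0.3, 0, 0], [0, -0.003, 0]], [[0.4, 0, 0], [0, -0.003, 0]], [[0.4, 0, 0], [0, -0.003, 0]]]}}

```text
t: 27.05
position: [0.4845, 0.3338, 0.0082]
tool_rot: [2.118, 0.205, -2.119]
contact_force: [0.1, -1.1, 0.5]
width: 0.0284
```

Emit:
{"name": "carry_out", "arguments": {"series": [[[0.06, 0, 0], [0, 0, 0]], [[0.1, 0, 0], [0, 0, 0]], [[0.1, 0, 0], [0, 0, 0]]]}}

```text
t: 27.42
position: [0.4846, 0.3338, 0.008]
tool_rot: [2.118, 0.205, -2.118]
contact_force: [-2.6, -1.8, 6.2]
width: 0.0284
```

Emit:
{"name": "carry_out", "arguments": {"series": [[[0, 0, 0], [0, 0, 0]], [[0, 0, 0], [0, 0, 0]], [[0, 0, 0], [0, 0, 0]], [[-1, 0, 0], [0, 0, 0]], [[-4, 0, 0], [0, 0, 0]], [[-9, 0, 0], [0, 0, 0]], [[-13, 0, 0], [0, 0, 0]], [[-13, 0, 0], [0, 0, 0]], [[-13, 0, 0], [0, 0, 0]]], "claw": 5}}

```text
t: 28.55
position: [0.4843, 0.334, 0.138]
tool_rot: [2.118, 0.205, -2.119]
contact_force: [-0.7, -0.2, -1.7]
width: 0.0499
```

Run:
```python
from h import *
st(); p,d=viewer.snapshot('wrist'); cv2.imwrite('pics/w13.png',p)
p,d=viewer.snapshot('top'); cv2.imwrite('pics/t13.png',p); cv2.imwrite('pics/t13c.png',cv2.resize(p[140:310,130:520],None,fx=2,fy=2,interpolation=cv2.INTER_CUBIC))
```

```text
t 28.55 pos [0.4843 0.334  0.138 ] jawyaw -1.376 xaxis [-0.    -0.002 -1.   ] w 0.0499 F [-0.7 -0.2 -1.7] j6 1.78
```

View pics/w13.png

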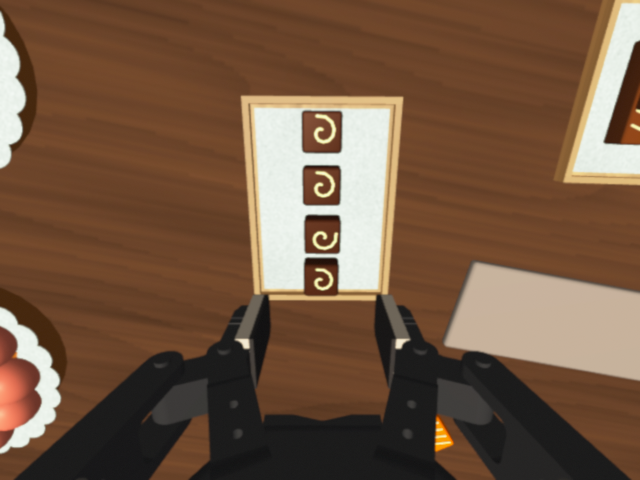

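View pics/t13c.png

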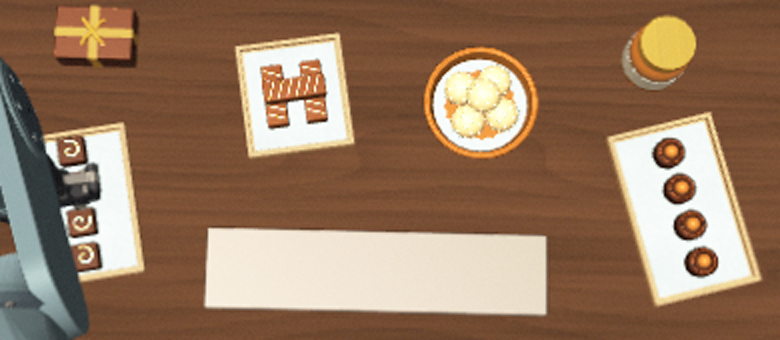

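Run:
```python
from h import *
w=viewer.camera_model('wrist'); t=viewer.camera_model('top')
c,s=np.cos(.191),np.sin(.191)
for k in (-.06,-.02,.02,.06):print('sq',k,w2px(w,[[.5033+k*c,.3373+k*s,.025]]).round(1))
for n,X in [('bar',[.6354,.1036,.041]),('tr',[.631,-.1075,.048]),('nut',[.4555,-.3515,.03])]:
    print(n,((w2px(t,[X])[0]-[130,140]+.5)*2).round(1))
p=cv2.imread('pics/w13.png');cv2.imwrite('pics/w13c.png',cv2.resize(p[90:310,240:400],None,fx=2.7,fy=2.7,interpolation=cv2.INTER_CUBIC))
p=cv2.imread('pics/t13.png');cv2.imwrite('pics/t13d.png',cv2.resize(p[145:230,240:410],None,fx=4.5,fy=4.5,interpolation=cv2.INTER_CUBIC))
for n,X in [('bar',[.6354,.1036,.041]),('tr',[.631,-.1075,.048])]: print(n,((w2px(t,[X])[0]-[240,145]+.5)*4.5).round(1))
```

```text
sq -0.06 [[321.8 281.5]]
sq -0.02 [[322.  236.4]]
sq 0.02 [[322.2 186.7]]
sq 0.06 [[322.5 131.4]]
bar [293.3  88.3]
tr [483.7  95.3]
nut [703.9 260.6]
bar [164.8 176.2]
tr [593.3 192. ]
```

View pics/w13c.png

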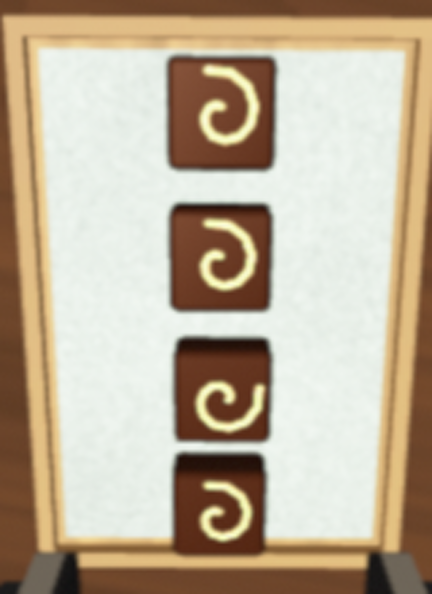

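View pics/t13d.png

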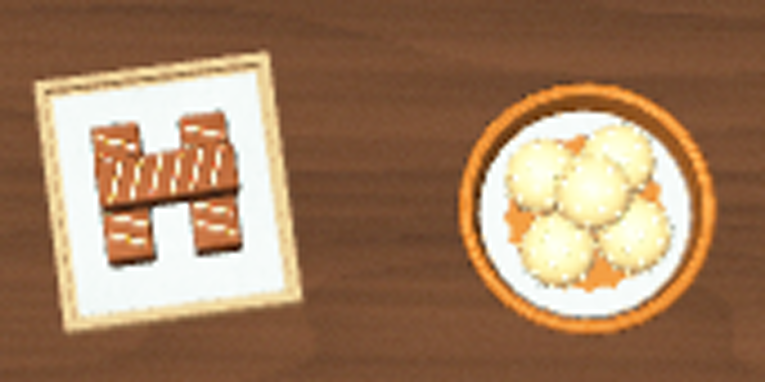

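All four are in place: square at v≈236.7 (predicted 236.4), bar at (168,178) against (165,176), truffle at (592,190) against (593,192), round piece in line with its row. Handing in.

Run:
```python
from h import *
print(manip.hand_in()); st()
```

```text
the job is handed in; nothing more can be done
None
the job is handed in; nothing more can be done
```

I placed all four chocolates and handed the job in after about 29 s. `hand_in()` gives no verdict, so success rests on my own checks below.

- **Placing:** The bar, truffle, round hazelnut and square pieces were each lowered until I felt light contact (5 to 11 N). I then released each one and backed the gripper away upward.
- **Bar:** In the last top picture it lies crosswise on the two bars, within about 2 mm of the centre.
- **Truffle:** It sits in the hollow of the four, within about 1 mm of the predicted spot.
- **Square:** It is squared up in the gap, less than 1 mm from the predicted centre along the row.
- **Round piece:** It is upright at the end of its row, in line and evenly spaced in the wrist picture. The two cameras disagreed by about 2.5 mm on its target spot, so I aimed between them.
- **Surroundings:** In the last pictures the trays, basket, jar and gift box look where they started. I judged this by eye and did not measure it. The gripper was clear, about 13 cm above the last piece.
- **Grip:** The fingertips sat 3 to 6 mm higher than I first assumed, so the bar was held only by its upper part. It did not slip, and I used lower grips for the other pieces.

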